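Flick three tablets out of the carousel feeder

TASK

Dispense today's portion from the carousel feeder: with a fingertip, flick the tabs on the edge of its wheel round counter-clockwise (seen from above, the way the arrow on its cap points) by exactly three clicks, one click at a time, letting the wheel come to rest in each click, so that three tablets drop into the glass dish below and the other three stay in the wheel. Do not touch the tablets, do not lift or shift the dish, and leave everything else on the shelf where it is.

Things in the scene. Friction and masses are not known exactly. Their poses are not given: they have to be found in the camera images.
- feeder_axis (a point): On the upright axis of the feeder's wheel, level with the wheel's top (101 mm above the shelf). The frame stays with the housing and does not turn with the wheel: z up, x from the axis towards the drop outlet and the dish. A fixed round cap with an arrow (radius 19 mm) tops the axis, up to 106 mm above the shelf.
- feeder: The feeder, fixed to the shelf: a white housing 76 x 100 mm and 72 mm tall, with a flat grey wheel on top that overhangs it. Origin on the shelf, on the wheel's axis; same axes as feeder_axis. The housing lies on the -x side, the dish on the +x side.
- tab_tip (a point): Tip of one of the wheel's eight finger tabs, 84 mm from the axis, half-way up the tab (90 mm above the shelf); it turns with the wheel. The tabs stick out radially from the wheel's round rim (outer radius 62 mm), 45 deg apart, 9 mm wide, 83 to 97 mm above the shelf. At wheel value q this tab stands q + 22.5 deg counter-clockwise from feeder_axis's x. Outside the rim only the tabs are in the way.
- wheel (a joint): Turn of the wheel in rad, counter-clockwise from above positive. It rests in spring clicks at multiples of 45 deg (0.785 rad) and starts in the click at 0; a stop bars turning back beyond -0.2. A push of about 1 to 4 N on a tab moves it; a little past half-way (about 0.4 rad) it snaps on by itself into the next click and stays there when let go.
- outlet (a point): Centre of the drop outlet in the deck under the wheel (78 mm above the shelf), 43 mm from the axis along feeder_axis's x. The wheel has eight open pockets between its spokes, centred 44 mm from the axis at angles q + k * 45 deg; each click brings the next pocket over the outlet, and its tablet drops through a short spout into the dish.
- dish_center (a point): Centre of the inner floor (5 mm above the shelf) of the loose frosted glass dish, 92 mm across its rim, 26 mm tall, standing half under the wheel below the outlet; inside it is about 72 mm across at the floor.
- tablet1_center (a point): Centre of feeding tablet 1, a loose brown disc 18 mm across and 9 mm thick, at the start lying in the wheel pocket 45 deg clockwise of the outlet (so it is number 1 to drop).
- tablet2_center (a point): Centre of feeding tablet 2, a loose brown disc 18 mm across and 9 mm thick, at the start lying in the wheel pocket 90 deg clockwise of the outlet (so it is number 2 to drop).
- tablet3_center (a point): Centre of feeding tablet 3, a loose brown disc 18 mm across and 9 mm thick, at the start lying in the wheel pocket 135 deg clockwise of the outlet (so it is number 3 to drop).
- tablet4_center (a point): Centre of feeding tablet 4, a loose brown disc 18 mm across and 9 mm thick, at the start lying in the wheel pocket 180 deg clockwise of the outlet (so it is number 4 to drop).
- tablet5_center (a point): Centre of feeding tablet 5, a loose brown disc 18 mm across and 9 mm thick, at the start lying in the wheel pocket 225 deg clockwise of the outlet (so it is number 5 to drop).
- tablet6_center (a point): Centre of feeding tablet 6, a loose brown disc 18 mm across and 9 mm thick, at the start lying in the wheel pocket 270 deg clockwise of the outlet (so it is number 6 to drop).
- half_log: Loose ceramic half-log hide, an arched shell 130 mm long, 110 mm wide, 57 mm tall; origin at the centre of its underside. Stands near the feeder.
- jar: Loose clear jar with a white lid, 52 mm across, 75 mm tall; origin at the centre of its underside. Stands near the feeder.
- tweezers: Loose flat steel feeding tweezers, 155 mm long, 6 mm thick, lying near the feeder; origin under their middle.
- hygrometer: Loose round hygrometer, 64 mm across, 18 mm tall, lying near the feeder; origin at the centre of its underside.
- spray_bottle: Loose plastic spray bottle, 76 mm across, 211 mm tall, standing near the feeder; origin at the centre of its underside.
Not all that is in view belongs to the job. What is shaped like the part that bears dish_center but blue or pink is not meant.

How it is judged (in metres and radians):
On the way, in this order (a step that is already met when the one before it is completed fails the run):
1. click 1: the wheel rests in its click number 1, with tablet 1 in the dish and the others in the wheel (value of joint wheel between 0.6354 and 0.9354 rad and horizontal distance between tablet1_center and dish_center below 0.042 m and height (world z) of tablet1_center below 0.04 m and height (world z) of each of tablet2_center, tablet3_center, tablet4_center, tablet5_center, tablet6_center above 0.077 m), for 0.2 s.
2. click 2: the wheel rests in its click number 2, with tablets 1 to 2 in the dish and the others in the wheel (value of joint wheel between 1.4208 and 1.7208 rad and horizontal distance between each of tablet1_center, tablet2_center and dish_center below 0.042 m and height (world z) of each of tablet1_center, tablet2_center below 0.04 m and height (world z) of each of tablet3_center, tablet4_center, tablet5_center, tablet6_center above 0.077 m), for 0.2 s.
3. click 3: the wheel rests in its click number 3, with tablets 1 to 3 in the dish and the others in the wheel (value of joint wheel between 2.2062 and 2.5062 rad and horizontal distance between each of tablet1_center, tablet2_center, tablet3_center and dish_center below 0.042 m and height (world z) of each of tablet1_center, tablet2_center, tablet3_center below 0.04 m and height (world z) of each of tablet4_center, tablet5_center, tablet6_center above 0.077 m), for 0.2 s.
At the end, for the whole second after the job is handed in: The wheel rests in its third click (2.356 rad, within 0.15 rad), tablets 1 to 3 lie in the dish (centres within 42 mm of its middle and below 40 mm), tablets 4 to 6 are still in the wheel, and the dish stands within 20 mm of where it was (all of step 3 and velocity of joint wheel between -0.1 and 0.1 rad/s and distance of dish_center from where it was at the start of the episode below 0.02 m); the robot touches nothing.
It fails at once if the robot touches a tablet (contact force between any of the fingers, the arm and tablet1 above 0.2 N or contact force between any of the fingers, the arm and tablet2 above 0.2 N or contact force between any of the fingers, the arm and tablet3 above 0.2 N or contact force between any of the fingers, the arm and tablet4 above 0.2 N or contact force between any of the fingers, the arm and tablet5 above 0.2 N or contact force between any of the fingers, the arm and tablet6 above 0.2 N).
It fails at once if a tablet is lifted out of the wheel (height (world z) of any of tablet1_center, tablet2_center, tablet3_center, tablet4_center, tablet5_center, tablet6_center above 0.108 m).
It fails at once if a fourth tablet leaves the wheel (height (world z) of any of tablet4_center, tablet5_center, tablet6_center below 0.07 m).
It fails at once if the dish is lifted, or shifted by more than 20 mm (distance of dish_center from where it was at the start of the episode above 0.02 m or height (world z) of dish_center above 0.013 m).
It fails at once if another thing on the shelf is moved by more than 25 mm (distance of any of half_log, jar, tweezers, hygrometer, spray_bottle from where it was at the start of the episode above 0.025 m).
It also fails if it takes over 51 s, if anything falls off the work surface, if the arm or the gripper's body presses on something with over 40 N, if the wrist force passes 120 N, or if a joint passes its speed limit or range.

ROBOT

A 7-joint arm with a two-finger parallel gripper is mounted at the origin on the work surface. World frame = base frame: x ahead of the robot, y to its left, z up, the work surface at z = 0. Lengths are in mm, angles in rad, forces in N, time in s.
With the tool pointing down it reaches from about 400 to 875 mm from the base axis. Payload 4.4 kg.
Tool frame: the origin (TCP) lies at the very end of the fingers, on their centre line; the grasp point (between the pads) lies 19 mm behind it; y points along the fingers, z is the direction in which the jaws open and shut, and the axes are right-handed (so a half turn about y gives the same grasp; the last joint's range is limited). The gripper opens to 85 mm and grips with 20 to 120 N. Pads are 22 mm wide; open, the fingers measure 114 mm over their backs; the gripper's body (76 mm by 85 mm) begins 54 mm behind the grasp point. The pads swing forward as they close: fully open they stand 13 mm farther back than shut.
Start: joints at [-1.226, 0.628, 0.038, 1.517, -0.027, 0.996, -0.02], TCP at [259.551, 595.946, 209.013] pointing down, gripper open.
Joint ranges: [-3.06, 3.06], [-0.37, 2.12], [-1.25, 1.32], [0.18, 2.47], [-1.1, 4.24], [0.23, 1.98], [-2.94, 2.94]. Speed limits (rad/s): [2.57, 2.57, 3.14, 3.14, 3.14, 3.14, 3.14].

INTERFACE

Orientations are given as [roll, pitch, yaw] about the fixed x, y, z axes, in that order (R = Rz(yaw) Ry(pitch) Rx(roll)).
In Python, from cell import * gives the robot as it stands.
- The arm moves only by the tool apply_moves, never from a script. Its argument "targets" is a list of rows, each a list of 6 numbers: the shift along the tool's x, y, z in units of 40 mm (1.0 is 40 mm), then the turn, a rotation vector about the tool's x, y, z in units of 8 degrees (1.0 is 8 degrees). A call has 1 to 12 rows; each row shifts and turns the commanded pose from where the row before left it, along the tool's axes as they then stand; what a row does not reach is not made up. A row lasts 1/8 s, in which the tool goes at most 62.5 mm and 10.7 degrees, less where a joint would pass 70% of its speed; a pose out of reach is approached as far as the arm can. A call is refused whole if a number of a shift passes 1 or a number of a turn 1, either way. A call with a gripper value outside its range is refused whole. "jaw" is the gripper command: -1 is shut, 1 is fully open, values between are in proportion, set as the call begins (left out, the last holds). The fingers move at their own pace and stop on an object; the grip force is fixed at half the most. Time passes only in rows, so rows that do not move let the fingers close. It gives the time, the measured TCP pose, the force and the opening at its end, in the units of the state.
- read_state(): the state, without advancing time (a new reading comes with each control period).
- get_image(name): name is "scene" or "side" or "wrist"; returns the picture (420x560x3 uint8, red, green, blue); there is no depth.
- calibration(name): a dict with "fx", "fy", "cx", "cy" (pixels), "world_from_camera" (4x4, takes a point from camera to world coordinates). Camera axes: x right, y down, z forward; pixel columns grow to the right and rows downward; lengths in mm; the calibration is good to about 2 mm. A picture is of the moment at which its call begins: read the wrist's pose just before it. calibration takes no time and is no camera call; for the wrist camera it gives the pose at the moment of the call.
- finish_job(): hands the job in, once; it reports no verdict.
The state is a dict: "clock": time; "qpos": joint angles; "qd": joint speeds; "tau": joint torques, N m; "eef_pos": TCP position; "tool_rot": TCP orientation; "force": force on the tool from outside, world axes, zero at the start; "torque": the same for the moment, N m; "width": finger opening in mm.
Only numpy, scipy, OpenCV 4.12 (cv2) and the standard library are available. Lean on these libraries where they do the work, as an engineer would, in place of code of your own. Each camera call takes 0.05 s, during which the arm holds its last target. There are 200 camera calls.

## Working session

There is one attempt and no reset: what is moved stays moved. The work goes in short steps, Python scripts to look and compute and a tool call to move; the robot and the scene stay as the last step left them, time stands still between calls to the robot, and variables do not carry over. Pictures are saved under pics/ and viewed, about 8 in all and at most 12, crops included, and the job is handed in when it is done.

Besides the shell and the picture viewer there is one more tool, called after "Call:" as a command line: name --pt "numbers of a row" for each row, then --argument value for the rest. apply_moves: Moves the arm, as the interface text tells. Its arguments: {"type":"object","properties":{"targets":{"type":"array"},"jaw":{"type":"number"}},"required":["targets"]}

```bash
mkdir -p pics
cat > h.py <<'E'
from cell import *
import numpy as np, cv2
def save(n,f):
    im=get_image(n); cv2.imwrite(f,cv2.cvtColor(im,cv2.COLOR_RGB2BGR)); return im
def ray(n,u,v,z,c=None):
    c=c or calibration(n); T=np.array(c["world_from_camera"])
    d=T[:3,:3]@np.array([(u-c["cx"])/c["fx"],(v-c["cy"])/c["fy"],1]); o=T[:3,3]
    return o+d*(z-o[2])/d[2]
def proj(n,p,c=None):
    c=c or calibration(n); T=np.linalg.inv(np.array(c["world_from_camera"]))
    q=T[:3,:3]@np.array(p)+T[:3,3]; return np.array([c["fx"]*q[0]/q[2]+c["cx"],c["fy"]*q[1]/q[2]+c["cy"]])
E
python3 - <<'E'
from h import *
a=save("scene","pics/a.png");b=save("side","pics/b.png")
for n in("scene","side"):
    print(np.round(np.array(calibration(n)["world_from_camera"]),2).tolist())
s=read_state();print(s)
E
```

```text
[[0.37, 0.77, -0.52, 1068.81], [0.93, -0.3, 0.22, -164.14], [0.01, -0.57, -0.82, 857.8], [0.0, 0.0, 0.0, 1.0]]
[[0.93, -0.28, 0.25, 350.3], [-0.38, -0.72, 0.58, -485.53], [0.01, -0.63, -0.77, 799.82], [0.0, 0.0, 0.0, 1.0]]
{'clock': 0.1, 'qpos': array([-1.22579124,  0.62927872,  0.03841861,  1.51828336, -0.02703192,
        0.99627982, -0.02001552]), 'qd': array([-1.86370368e-05, -1.67585305e-03,  9.72724227e-04, -4.44335924e-04,
        6.37687976e-04, -1.17460618e-03,  9.53748791e-04]), 'tau': array([ 3.48968271e-03, -5.64520741e+01,  1.23042025e+00, -1.93970042e+01,
        1.12547210e-02,  5.47861186e-03, -2.19460316e-05]), 'eef_pos': array([259.28407704, 595.38833172, 208.1594134 ]), 'tool_rot': array([-1.57252906e+00,  2.30253814e-05, -4.10817198e-01]), 'force': array([-0.93780197, -0.91283511,  0.15163779]), 'torque': array([0.01504907, 0.011203  , 0.00543406]), 'width': 85.0127096493529}
```

View pics/a.png

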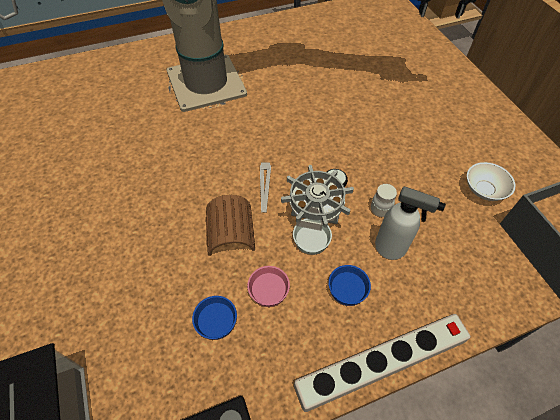

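View pics/b.png

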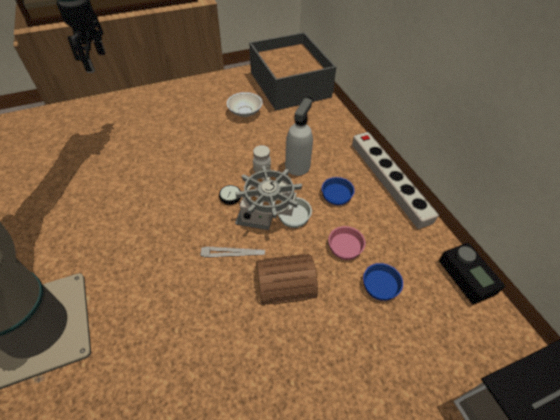

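The scene view shows the feeder cap at about (319,190), with the frosted dish just below it at (312,238). Dish look-alikes are the pink one (268,286), the blue ones (215,317) and (349,285), and the white bowl (490,183). The frosted dish half under the wheel is the one meant, so I'll check it in a close crop.

Run:
```python
from h import *
a=cv2.imread("pics/a.png");b=cv2.imread("pics/b.png")
A=cv2.resize(a[155:265,265:365],None,fx=4,fy=4,interpolation=cv2.INTER_CUBIC)
B=cv2.resize(b[145:255,220:320],None,fx=4,fy=4,interpolation=cv2.INTER_CUBIC)
cv2.imwrite("pics/c.png",np.hstack([A,B]))
print(ray("scene",319,190,106),ray("side",269,187,106))
print(ray("scene",312,238,26),ray("side",295,211,26))
```

```text
[578.71109827 120.54346364 106.        ] [576.88894421 110.94829704 106.        ]
[646.70162236  79.17224848  26.        ] [635.67583861  75.41323775  26.        ]
```

View pics/c.png

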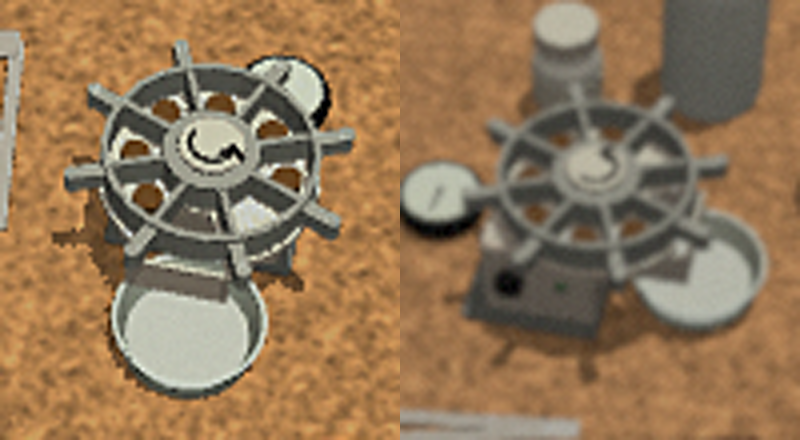

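Run:
```python
from h import *
A=[(181,46),(286,70),(350,138),(335,227),(240,273),(135,250),(70,180),(92,90)]
B=[(577,90),(665,103),(724,164),(618,275),(512,258),(470,196),(495,128)]
for n,L,o in(("scene",A,(265,155)),("side",[(u-400,v) for u,v in B],(220,145))):
    P=np.array([ray(n,u/4+o[0],v/4+o[1],97)[:2] for u,v in L])
    M=np.c_[2*P,np.ones(len(P))];x=np.linalg.lstsq(M,(P**2).sum(1),rcond=None)[0]
    c=x[:2];d=P-c;ang=np.degrees(np.arctan2(d[:,1],d[:,0]))
    m=np.angle(np.exp(1j*np.radians(ang*8)).sum(),deg=True)/8
    print(n,c.round(1),np.hypot(*d.T).round(1),ang.round(1),'tab mod45',m%45)
for n,p in (("scene",(192/4+265,320/4+155)),("side",(300/4+220,270/4+145))):print(ray(n,*p,5))
```

```text
scene [581.2 116.8] [81.  77.9 81.2 82.4 80.  78.2 81.7 81.3] [ 168.4  121.2   77.3   32.1  -12.6  -55.8  -98.7 -146. ] tab mod45 33.2286998231532
side [577.4 109.9] [79.5 79.6 80.5 77.7 81.4 79.7 78.9] [  78.5   35.3  -12.4 -102.2 -149.9  169.   125. ] tab mod45 33.33598405999515
[629.3765676   90.82793436   5.        ]
[641.34368366  85.88981526   5.        ]
```

Both views put the axis near (579,114), with yaw about -34°, tabs at 33.3° mod 45°, and the dish direction agreeing. I'll shut the gripper and move to hover by the rim, in the gap at about 146° (robot side), keeping height.

Call:
apply_moves --pt "0.8 0 -0.6 0 0 0" --pt "0.8 0 -0.6 0 0 0" --pt "0.8 0 -0.6 0 0 0" --pt "0.8 0 -0.6 0 0 0" --pt "0.8 0 -0.6 0 0 0" --pt "0.8 0 -0.6 0 0 0" --pt "0.8 0 -0.6 0 0 0" --pt "0.8 0 -0.6 0 0 0" --pt "0.8 0 -0.6 0 0 0" --pt "0.8 0 -0.6 0 0 0" --pt "0 0 0 0 0.66 0" --pt "0 0 0 0 0.67 0" --jaw -1

```text
clock: 1.6
eef_pos: [457.2, 247.2, 208.8]
tool_rot: [-1.571, 0.0, -0.601]
force: [0.0, 0.4, 0.0]
width: 0.2
```

Run:
```python
from h import *
s=read_state();print(s["clock"],s["eef_pos"],s["tool_rot"],s["width"],s["qpos"].round(2))
a=save("wrist","pics/d.png");print(np.round(np.array(calibration("wrist")["world_from_camera"]),2).tolist(), proj("wrist",(579,114,97)), proj("wrist",s["eef_pos"]))
```

```text
1.6 [457.21590353 247.21172472 208.7552778 ] [-1.57136402e+00  3.78179067e-04 -6.01411588e-01] 0.2436985700740444 [-0.62  0.44  0.1   1.88 -0.06  0.82  0.48]
[[0.57, 0.78, 0.27, 388.98], [0.82, -0.54, -0.19, 295.17], [-0.0, 0.33, -0.95, 374.31], [0.0, 0.0, 0.0, 1.0]] [230.74060231 377.77643558] [273.98243775 260.85086334]
```

View pics/d.png

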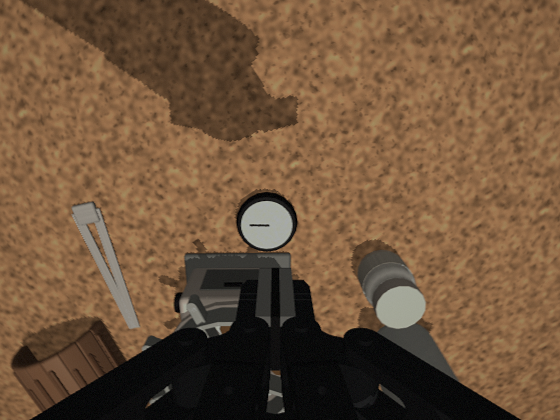

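The wrist view shows the back of the housing (240,270), the hygrometer (267,222), the jar (398,300) and the bottle behind it. The wheel itself is hidden behind the fingers. I'll go down outside the tabs and compare the fingertip with the tabs in the fixed cameras.

Call:
apply_moves --pt "0.38 0 -0.26 0 0 0" --pt "0.38 0 -0.26 0 0 0" --pt "0.38 0 -0.26 0 0 0" --pt "0.38 0 -0.26 0 0 0" --pt "0 0.5 0 0 0 0" --pt "0 0.5 0 0 0 0" --pt "0 0.5 0 0 0 0" --pt "0 0.5 0 0 0 0" --pt "0 0.5 0 0 0 0" --pt "0 0.47 0 0 0 0" --pt "0 0 0 0 0 0"

```text
clock: 3.02
eef_pos: [483.4, 178.3, 89.2]
tool_rot: [-1.573, 0.002, -0.597]
force: [0.6, -0.5, 0.7]
width: -0.1
```

Run:
```python
from h import *
s=read_state();p=s["eef_pos"];print(s["clock"],p,s["tool_rot"][2])
o=[]
for n,(x,y) in(("scene",(265,135)),("side",(215,120))):
    a=get_image(n)[:,:,::-1]; cv2.imwrite(f"pics/{n}2.png",a)
    q=proj(n,p); print(n,q,((q-(x,y))*4))
    A=cv2.resize(a[y:y+125,x:x+100],None,fx=4,fy=4,interpolation=cv2.INTER_CUBIC)
    cv2.drawMarker(A,tuple(int(t) for t in (q-(x,y))*4),(0,0,255),0,10,1); o.append(A)
cv2.imwrite("pics/e.png",np.hstack(o))
```

```text
3.025 [483.35072993 178.3181491   89.17602472] -0.5971627577533409
scene [324.05036381 157.97420339] [236.20145523  91.89681358]
side [225.27219913 183.16638192] [ 41.08879651 252.66552767]
```

View pics/e.png

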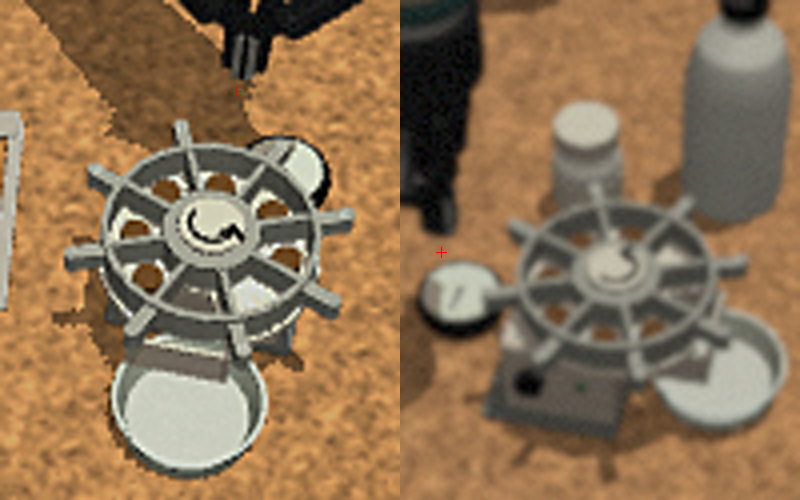

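```bash
cat >> h.py <<'E'
def tri(p,q):
    A=[];b=[]
    for n,u in(("scene",p),("side",q)):
        c=calibration(n);T=np.array(c["world_from_camera"]);d=T[:3,:3]@np.array([(u[0]-c["cx"])/c["fx"],(u[1]-c["cy"])/c["fy"],1]);d/=np.linalg.norm(d)
        M=np.eye(3)-np.outer(d,d);A.append(M);b.append(M@T[:3,3])
    x=np.linalg.lstsq(np.vstack(A),np.hstack(b),rcond=None)[0]
    return x.round(1),[(proj(n,x)-u).round(1) for n,u in(("scene",p),("side",q))]
E
python3 - <<'E'
from h import *
def t(a,b): return tri((265+a[0]/4,135+a[1]/4),(215+(b[0]-400)/4,120+b[1]/4))
# same physical tabs in both views (top tip centres)
L=[((181,126),(496,297)),((286,150),(515,228)),((350,218),(596,190)),((335,307),(685,203)),((240,353),(744,264)),((70,260),(638,375)),((92,170),(532,358))]
P=np.array([t(a,b)[0] for a,b in L]);print(P)
print('cap',t((211,226),(612,268)))
print('tip',t((240,76),(441,230)))
for n in("scene","side"):print(calibration(n)["fx"])
M=np.c_[2*P[:,:2],np.ones(len(P))];x=np.linalg.lstsq(M,(P[:,:2]**2).sum(1),rcond=None)[0];d=P[:,:2]-x[:2];print(x[:2],np.hypot(*d.T),np.degrees(np.arctan2(d[:,1],d[:,0])))
E
```

```text
[[502.2 130.8  93.4]
 [534.6 186.8  86.2]
 [595.2 198.3  88.7]
 [646.1 164.4  87.9]
 [657.8  99.1  92. ]
 [563.4  38.7  89.5]
 [508.6  73.8  90.4]]
cap (array([576.9, 118.7,  98.5]), [array([-0.1,  0.1]), array([-0.1, -0.1])])
tip (array([485.8, 178.5, 107.5]), [array([ 0.2, -0.4]), array([0.3, 0.3])])
416.0258321141524
380.3461304289023
[579.38080988 118.04371535] [78.22787362 82.05332176 81.80047678 81.2425717  80.6748643  80.93708328
 83.47112911] [ 170.61511331  123.07610552   78.8494585    34.79145206  -13.58075232
 -101.38772459 -147.99129361]
```

Run:
```python
from h import *
s=read_state();p=s["eef_pos"];x=np.array([np.cos(-.597),np.sin(-.597),0])
for h in(0,10,15,20,25):
  print(h,[proj("wrist",p+x*k+[0,0,h]).round(0).tolist() for k in(-11,0)])
a=get_image("wrist"); g=a[:,275].astype(int).sum(1); cv2.imwrite("pics/w2.png",a[:,:,::-1])
cv2.imwrite("pics/f.png",cv2.resize(a[210:420,135:415,::-1],None,fx=2,fy=2))
```

```text
0 [[274.0, 239.0], [274.0, 260.0]]
10 [[274.0, 248.0], [274.0, 270.0]]
15 [[274.0, 253.0], [274.0, 275.0]]
20 [[274.0, 258.0], [274.0, 281.0]]
25 [[274.0, 263.0], [274.0, 287.0]]
```

View pics/f.png

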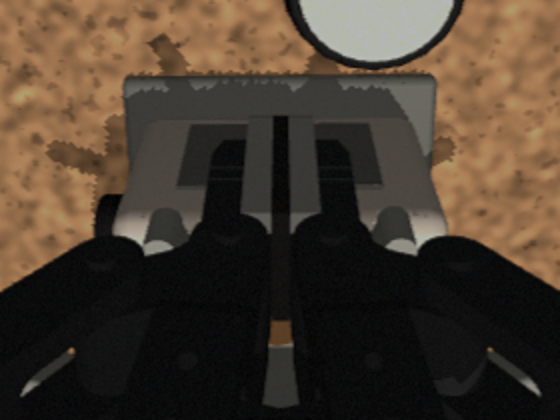

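The fingertip in both views sits clearly above the reported TCP: about 9 mm above the cap top when triangulated the same way. I'll lower 20 mm out here, where there is free space, and measure it again against the tabs.

Call:
apply_moves --pt "0 0.25 0 0 0 0" --pt "0 0.25 0 0 0 0" --pt "0 0 0 0 0 0"

```text
clock: 3.55
eef_pos: [483.2, 179.3, 69.3]
tool_rot: [-1.572, 0.001, -0.596]
force: [0.6, -0.1, 0.8]
width: 0.1
```

Run:
```python
from h import *
s=read_state();p=s["eef_pos"];print(s["clock"],p,s["force"])
o=[]
for n,(x,y) in(("scene",(290,135)),("side",(212,145))):
    a=get_image(n)[:,:,::-1]
    q=proj(n,p)
    A=cv2.resize(a[y:y+75,x:x+50],None,fx=8,fy=8,interpolation=cv2.INTER_CUBIC)
    A=cv2.convertScaleAbs(A,alpha=1.6,beta=20)
    cv2.drawMarker(A,tuple(int(t) for t in (q-(x,y))*8),(0,0,255),0,10,1); o.append(A)
cv2.imwrite("pics/g.png",np.hstack(o))
```

```text
3.55 [483.22705709 179.31970105  69.28765031] [ 0.60680429 -0.14693459  0.78447865]
```

View pics/g.png

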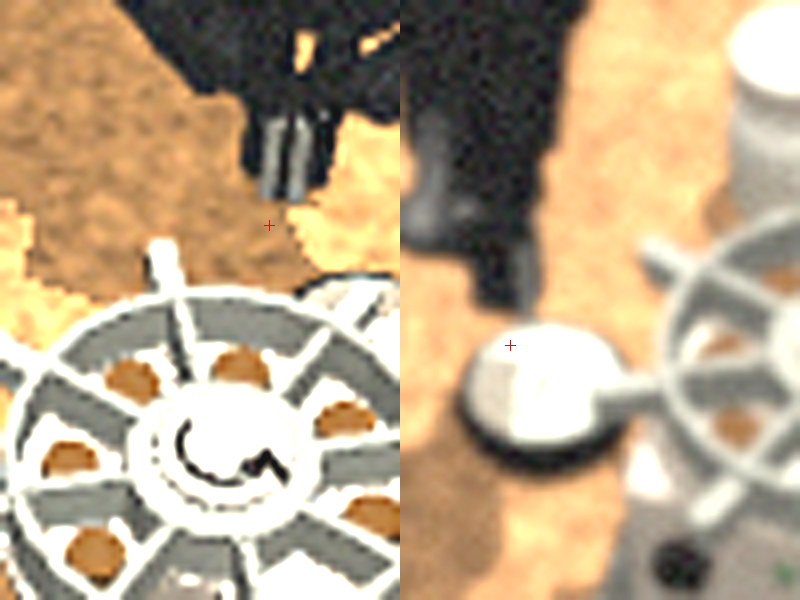

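Run:
```python
from h import *
print('tip',tri((325.25,160),(225.5,184)))
print('t168',tri((310.25,165.3),(237.4,194.1)))
print('t123',tri((336.9,171.3),(243.3,175.6)))
for n,t in(("scene",(325.25,160)),("side",(225.5,184))):
  print(n,[ray(n,*t,z)[:2].round(1).tolist() for z in(70,80,90,97)])
for n,t in(("scene",(319,191)),("side",(268.2,187))):print(ray(n,*t,106))
```

```text
tip (array([484.5, 181.9,  81.7]), [array([ 0.1, -0.1]), array([0.1, 0.1])])
t168 (array([498.7, 132.4,  93.5]), [array([-0.9,  1.3]), array([-0.9, -1.2])])
t123 (array([534.2, 187.7,  90.3]), [array([-0.3,  0.5]), array([-0.3, -0.4])])
scene [[475.9, 186.9], [483.4, 182.4], [490.9, 178.0], [496.2, 174.9]]
side [[486.6, 193.2], [484.8, 183.9], [482.9, 174.6], [481.6, 168.0]]
[581.2719178  119.39304498 106.        ]
[575.04654081 111.66780778 106.        ]
```

The tip now triangulates about 10 mm below the tab tops and clear of the housing, so the depth is right. Now in radially to r ≈ 80 mm.

Call:
apply_moves --pt "0.22 0 0 0 0 0" --pt "0.22 0 0 0 0 0" --pt "0.22 0 0 0 0 0" --pt "0.22 0 0 0 0 0" --pt "0 0 0 0 0 0"

```text
clock: 4.28
eef_pos: [514.0, 159.0, 70.2]
tool_rot: [-1.571, -0.001, -0.598]
force: [0.4, -0.7, 0.8]
width: -0.2
```

Call:
apply_moves --pt "0 0 -0.13 0 -0.47 0" --pt "0 0 -0.13 0 -0.47 0" --pt "0 0 -0.13 0 -0.47 0" --pt "0 0 -0.13 0 -0.47 0" --pt "0 0 -0.13 0 -0.47 0" --pt "0 0 -0.13 0 -0.47 0" --pt "0 0 0 0 0 0"

```text
clock: 5.15
eef_pos: [500.1, 131.9, 70.2]
tool_rot: [-1.57, 0.0, -0.203]
force: [1.8, 1.5, -0.7]
width: -0.2
```

```bash
cat >> h.py <<'E'
C=np.array([578.5,115])
def rep():
    s=read_state();d=s["eef_pos"][:2]-C;th=np.degrees(np.arctan2(d[1],d[0]))%360
    print(s["clock"],"r",np.hypot(*d).round(1),"th",th.round(1),"yaw+180",(np.degrees(s["tool_rot"][2])+180).round(1),"z",s["eef_pos"][2].round(1),s["force"].round(1),s["qpos"].round(2))
def pic(f):
    o=[]
    for n,(x,y) in(("scene",(265,135)),("side",(215,135))):
        a=get_image(n)[:,:,::-1]
        o.append(cv2.resize(a[y:y+125,x:x+100],None,fx=4,fy=4,interpolation=cv2.INTER_CUBIC))
    cv2.imwrite(f,np.hstack(o))
E
python3 -c "
from h import *
rep();pic('pics/p1.png')"
```

```text
5.15 r 80.2 th 167.8 yaw+180 168.3 z 70.2 [ 1.8  1.5 -0.7] [-0.28  0.65 -0.04  2.01  0.06  0.48  1.  ]
```

View pics/p1.png

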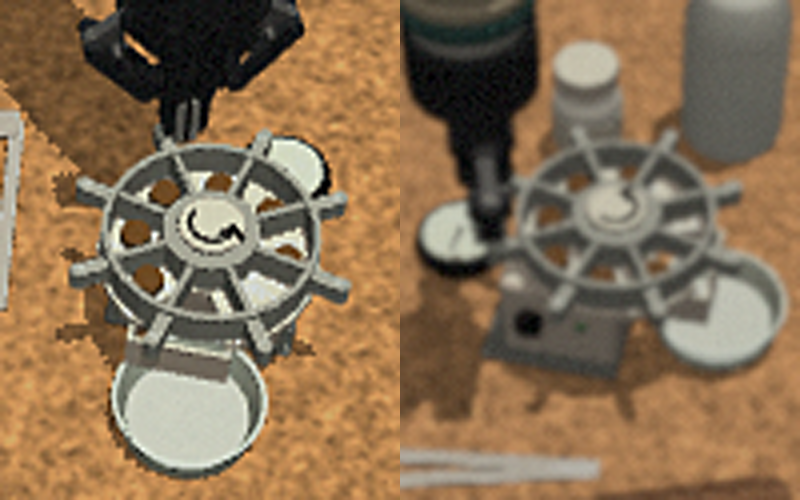

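The fingertip is on the tab and the wheel has turned about 12° CCW. The tab that was at (181,126) is now at (165,133). I'll complete the first click and let it rest.

Call:
apply_moves --pt "0 0 -0.13 0 -0.47 0" --pt "0 0 -0.13 0 -0.47 0" --pt "0 0 -0.13 0 -0.47 0" --pt "0 0 -0.13 0 -0.47 0" --pt "0 0 -0.13 0 -0.47 0" --pt "0 0 -0.13 0 -0.47 0" --pt "0 0 0 0 0 0" --pt "0 0 0 0 0 0" --pt "0 0 0 0 0 0" --pt "0 0 0 0 0 0" --pt "0 0 0 0 0 0" --pt "0 0 0 0 0 0"

```text
clock: 6.75
eef_pos: [498.9, 100.7, 70.2]
tool_rot: [-1.571, 0.0, 0.191]
force: [-0.2, 0.5, 0.9]
width: -0.4
```

```bash
python3 -c "
from h import *
rep();pic('pics/p2.png')"
```

```text
6.75 r 80.9 th 190.2 yaw+180 190.9 z 70.2 [-0.2  0.5  0.9] [-0.15  0.65 -0.16  2.03  0.2   0.48  1.31]
```

View pics/p2.png

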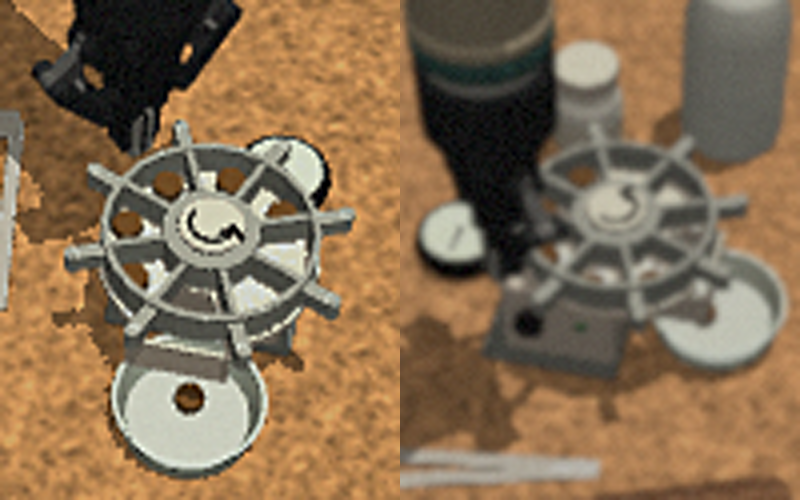

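Click 1 is done: tablet 1 is in the dish (190,398), the tabs are back at their rest angles, and there is no force on the finger. The last joint would get near its limit if I kept circling, so I'll lift straight out of the gap, go back 45°, come down and repeat.

Call:
apply_moves --pt "0 -0.5 0 0 0 0" --pt "0 -0.5 0 0 0 0" --pt "0 0 0.26 0 0.94 0" --pt "0 0 0.26 0 0.94 0" --pt "0 0 0.26 0 0.94 0" --pt "0 0 0.26 0 0.94 0" --pt "0 0 0.26 0 0.94 0" --pt "0 0 0.26 0 0.94 0" --pt "0 0 0 0 0 0" --pt "0 0 0 0 0 0"

```text
clock: 8.1
eef_pos: [506.9, 160.4, 110.1]
tool_rot: [-1.572, 0.0, -0.595]
force: [0.4, 0.8, -0.8]
width: -0.0
```

```bash
python3 -c "
from h import *
rep()"
```

```text
8.1 r 84.8 th 147.6 yaw+180 145.9 z 110.1 [ 0.4  0.8 -0.8] [-0.4   0.6   0.05  1.94 -0.05  0.6   0.67]
```

Call:
apply_moves --pt "0.12 0 0.06 0 0 0" --pt "0 0.5 0 0 0 0" --pt "0 0.5 0 0 0 0" --pt "0 0 0 0 0 0"

```text
clock: 8.6
eef_pos: [511.7, 159.3, 69.1]
tool_rot: [-1.573, 0.002, -0.597]
force: [-0.6, -0.5, 0.3]
width: -0.1
```

Call:
apply_moves --pt "0 0 -0.13 0 -0.47 0" --pt "0 0 -0.13 0 -0.47 0" --pt "0 0 -0.13 0 -0.47 0" --pt "0 0 -0.13 0 -0.47 0" --pt "0 0 -0.13 0 -0.47 0" --pt "0 0 -0.13 0 -0.47 0" --pt "0 0 -0.13 0 -0.47 0" --pt "0 0 -0.13 0 -0.47 0" --pt "0 0 -0.13 0 -0.47 0" --pt "0 0 -0.13 0 -0.47 0" --pt "0 0 -0.13 0 -0.47 0" --pt "0 0 -0.13 0 -0.47 0"

```text
clock: 10.1
eef_pos: [499.3, 100.5, 71.2]
tool_rot: [-1.571, -0.002, 0.193]
force: [0.4, -0.1, -0.9]
width: -0.2
```

Call:
apply_moves --pt "0 0 0 0 0 0" --pt "0 0 0 0 0 0" --pt "0 0 0 0 0 0" --pt "0 0 0 0 0 0" --pt "0 0 0 0 0 0" --pt "0 0 0 0 0 0"

```text
clock: 10.85
eef_pos: [498.3, 101.1, 70.2]
tool_rot: [-1.571, 0.0, 0.191]
force: [-0.6, 0.5, 0.8]
width: 0.1
```

```bash
python3 -c "
from h import *
rep();pic('pics/p3.png')"
```

```text
10.85 r 81.4 th 189.8 yaw+180 190.9 z 70.2 [-0.6  0.5  0.8] [-0.14  0.65 -0.18  2.03  0.23  0.49  1.28]
```

View pics/p3.png

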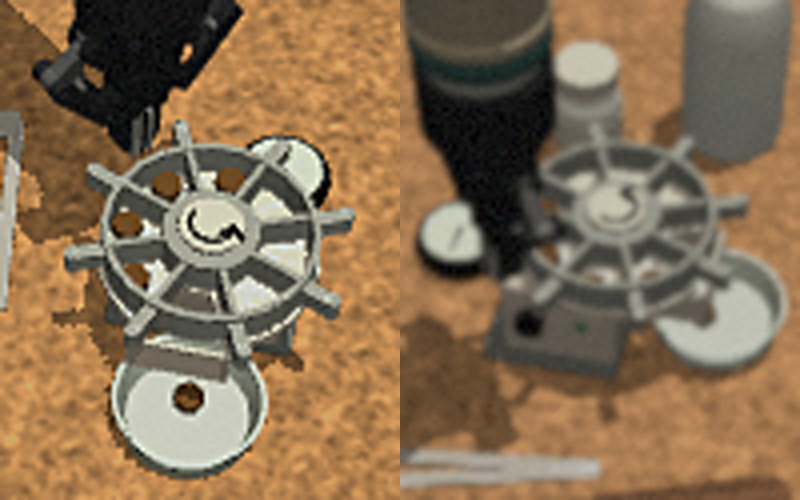

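The wheel has advanced: 4 tablets remain in it, at (168,183), (230,178), (127,222) and (133,275). The dish shows just one brown disc, at (188,398), so I need to check whether tablet 2 is stacked on it, hidden, or stuck.

Run:
```python
from h import *
o=[]
def blob(im,n):
    h=cv2.cvtColor(im,cv2.COLOR_BGR2HSV);print(n,im.shape)
    m=cv2.inRange(im,(0,0,0),(75,90,150))
    _,_,st,ce=cv2.connectedComponentsWithStats(m)
    for s,c in zip(st[1:],ce[1:]):
        if s[4]>30: print(s,c.round(1))
for f in("p2","p3"):
    a=cv2.imread(f"pics/{f}.png");blob(a[375:440,140:240],f)
    o.append(cv2.resize(a[320:480,100:280],None,fx=2,fy=2)); o.append(cv2.resize(a[260:400,640:800],None,fx=2.25,fy=2.29)[:320])
g=[x for x in o]
h=lambda a,b:np.hstack([a,b])
cv2.imwrite("pics/q.png",np.vstack([h(g[0],g[1][:320]),h(g[2],g[3][:320])])[:640])
```

```text
p2 (65, 100, 3)
[ 34   9  30  30 692] [48.9 23.2]
p3 (65, 100, 3)
[ 33   8  31  30 695] [48.1 22.5]
```

View pics/q.png

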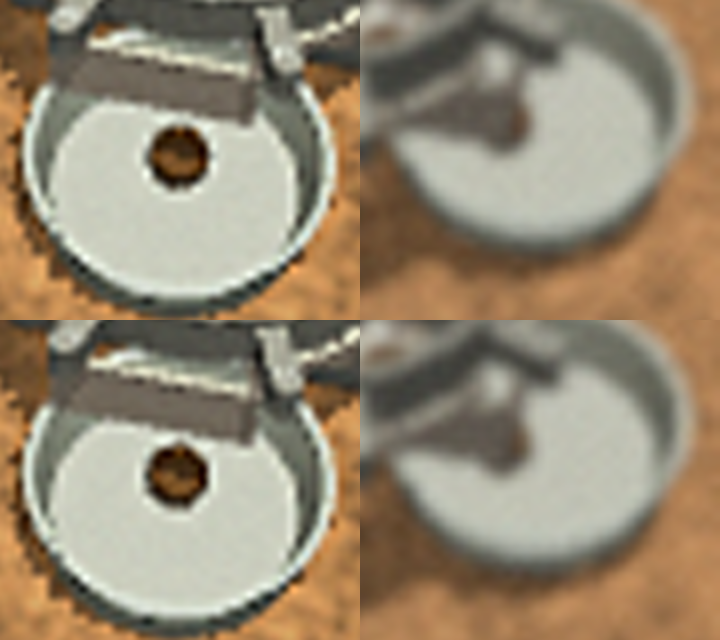

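Run:
```python
from h import *
a=cv2.imread("pics/p2.png").astype(int);b=cv2.imread("pics/p3.png").astype(int)
e=cv2.imread("pics/e.png").astype(int)
d=np.abs(a-b).sum(2)[2::4,2::4]
for nm,(y0,y1,x0,x1) in dict(scene=(60,120,25,70),side=(50,95,150,198)).items():
    s=d[y0:y1,x0:x1]; ys,xs=np.where(s>45)
    print(nm,[((x+x0)*4,(y+y0)*4,int(s[y,x]),b[(y+y0)*4+2,(x+x0)*4+2].tolist(),a[(y+y0)*4+2,(x+x0)*4+2].tolist()) for y,x in zip(ys,xs)])
# tablet1 world pos, outlet
u=265+189/4;v=135+398/4
print(ray("scene",u,v,12)[:2],'outlet',C+43*np.array([np.cos(np.radians(-34)),np.sin(np.radians(-34))]))
O=np.r_[C+43*np.array([np.cos(np.radians(-34)),np.sin(np.radians(-34))]),0]
for z in(10,20,30,50,78):
    print(z,[((proj(n,O+[0,0,z])-o)*4+k).round(0).tolist() for n,o,k in(("scene",(265,135),(0,0)),("side",(215,135),(400,0)))])
```

```text
scene [(np.int64(104), np.int64(240), 51, [160, 178, 177], [178, 196, 192]), (np.int64(108), np.int64(240), 50, [176, 192, 188], [157, 175, 174]), (np.int64(256), np.int64(248), 232, [103, 107, 105], [181, 185, 181]), (np.int64(252), np.int64(252), 122, [150, 164, 167], [112, 123, 124]), (np.int64(116), np.int64(260), 56, [137, 150, 147], [117, 130, 131]), (np.int64(136), np.int64(260), 58, [84, 95, 99], [58, 75, 87]), (np.int64(160), np.int64(260), 119, [98, 109, 112], [131, 148, 159]), (np.int64(116), np.int64(264), 46, [179, 194, 192], [162, 179, 178]), (np.int64(120), np.int64(264), 65, [95, 107, 117], [66, 86, 102]), (np.int64(124), np.int64(264), 118, [72, 107, 132], [20, 63, 110]), (np.int64(232), np.int64(264), 68, [101, 114, 114], [82, 89, 90]), (np.int64(164), np.int64(268), 54, [122, 134, 144], [108, 117, 121]), (np.int64(196), np.int64(268), 56, [42, 46, 47], [59, 64, 68]), (np.int64(208), np.int64(268), 126, [55, 64, 61], [96, 108, 102]), (np.int64(212), np.int64(268), 172, [90, 98, 94], [34, 39, 37]), (np.int64(148), np.int64(272), 192, [107, 122, 130], [172, 189, 190])
[... 2222 characters left out ...]
400), 51, [30, 40, 54], [26, 55, 86]), (np.int64(172), np.int64(404), 311, [104, 117, 119], [210, 224, 217]), (np.int64(200), np.int64(404), 172, [143, 155, 153], [86, 95, 98]), (np.int64(184), np.int64(408), 58, [22, 32, 42], [3, 11, 24]), (np.int64(196), np.int64(408), 235, [146, 161, 159], [73, 78, 80]), (np.int64(200), np.int64(408), 113, [219, 236, 228], [182, 196, 192]), (np.int64(184), np.int64(412), 116, [124, 141, 146], [86, 101, 108])]
side []
[631.09346656  87.63428421] outlet [614.14861562  90.95470515]
10 [[182.0, 375.0], [680.0, 311.0]]
20 [[184.0, 366.0], [680.0, 302.0]]
30 [[185.0, 357.0], [681.0, 292.0]]
50 [[187.0, 339.0], [682.0, 273.0]]
78 [[190.0, 312.0], [683.0, 244.0]]
```

Tablet 2 has left its pocket, and tablet 1 was nudged by about 2 mm. The point straight below the outlet projects behind the spout lip in both views: (182,375) and (680,311). So tablet 2 must be lying behind tablet 1, hidden by the spout. On to the third click.

Call:
apply_moves --pt "0 -0.5 0 0 0 0" --pt "0 -0.5 0 0 0 0" --pt "0 0 0.26 0 0.94 0" --pt "0 0 0.26 0 0.94 0" --pt "0 0 0.26 0 0.94 0" --pt "0 0 0.26 0 0.94 0" --pt "0 0 0.26 0 0.94 0" --pt "0 0 0.26 0 0.94 0" --pt "0 0 0 0 0 0" --pt "0.12 0 0.06 0 0 0" --pt "0 0 0 0 0 0"

```text
clock: 12.32
eef_pos: [512.5, 159.8, 110.2]
tool_rot: [-1.571, -0.0, -0.597]
force: [-0.3, -0.2, 0.3]
width: 0.4
```

Run:
```python
from h import *
rep(); s=read_state(); y=s["tool_rot"][2]; t=np.array([512.3,159.7])-s["eef_pos"][:2]
print((t@[np.cos(y),np.sin(y)])/40,(t@[-np.sin(y),np.cos(y)])/40)
n="scene";a=get_image(n)[:,:,::-1];cv2.imwrite("pics/s4.png",a)
b=a[225:250,290:345]  # brown in dish, native px
m=(b[:,:,2].astype(int)-b[:,:,0]>35)&(b[:,:,2]<190); ys,xs=np.where(m); print(m.sum(),[(int(x*4+100),int(y*4+360)) for x,y in zip(xs,ys)][:60])
```

```text
12.325 r 79.8 th 145.8 yaw+180 145.8 z 110.2 [-0.3 -0.2  0.3] [-0.38  0.61  0.03  1.93 -0.03  0.61  0.65]
-0.0029217475107455454 -0.005807555425605659
354 [(104, 360), (108, 360), (112, 360), (116, 360), (120, 360), (252, 360), (256, 360), (260, 360), (264, 360), (268, 360), (272, 360), (280, 360), (284, 360), (288, 360), (292, 360), (296, 360), (300, 360), (312, 360), (316, 360), (100, 364), (104, 364), (108, 364), (112, 364), (116, 364), (256, 364), (260, 364), (264, 364), (284, 364), (288, 364), (292, 364), (296, 364), (300, 364), (312, 364), (316, 364), (104, 368), (108, 368), (112, 368), (260, 368), (292, 368), (296, 368), (300, 368), (316, 368), (112, 372), (308, 372), (312, 372), (112, 376), (264, 376), (268, 376), (272, 376), (296, 376), (300, 376), (308, 376), (312, 376), (316, 376), (100, 380), (104, 380), (264, 380), (268, 380), (272, 380), (276, 380)]
```

The pose is on target; down, then the third stroke.

Call:
apply_moves --pt "0 0.5 0 0 0 0" --pt "0 0.5 0 0 0 0" --pt "0 0 0 0 0 0"

```text
clock: 12.75
eef_pos: [510.7, 159.9, 69.1]
tool_rot: [-1.573, 0.002, -0.597]
force: [-0.3, 0.5, 0.1]
width: 0.1
```

Call:
apply_moves --pt "0 0 -0.13 0 -0.47 0" --pt "0 0 -0.13 0 -0.47 0" --pt "0 0 -0.13 0 -0.47 0" --pt "0 0 -0.13 0 -0.47 0" --pt "0 0 -0.13 0 -0.47 0" --pt "0 0 -0.13 0 -0.47 0" --pt "0 0 -0.13 0 -0.47 0" --pt "0 0 -0.13 0 -0.47 0" --pt "0 0 -0.13 0 -0.47 0" --pt "0 0 -0.13 0 -0.47 0" --pt "0 0 -0.13 0 -0.47 0" --pt "0 0 -0.13 0 -0.47 0"

```text
clock: 14.25
eef_pos: [498.4, 101.1, 71.2]
tool_rot: [-1.571, -0.001, 0.193]
force: [0.1, -0.8, -0.0]
width: 0.1
```

Call:
apply_moves --pt "0 0 0 0 0 0" --pt "0 0 0 0 0 0" --pt "0 0 0 0 0 0" --pt "0 0 0 0 0 0" --pt "0 -0.5 0 0 0 0" --pt "0 -0.5 0 0 0 0" --pt "0 -0.7 0 0 0 0" --pt "-0.7 -0.7 0 0 0 0" --pt "-0.7 -0.7 0 0 0 0" --pt "0 0 0 0 0 0" --pt "0 0 0 0 0 0"

```text
clock: 15.62
eef_pos: [443.4, 91.0, 194.1]
tool_rot: [-1.571, -0.001, 0.191]
force: [-0.3, -0.3, -0.8]
width: 0.2
```

```bash
python3 -c "
from h import *
rep();pic('pics/p5.png')"
```

```text
15.625 r 137.2 th 190.1 yaw+180 190.9 z 194.1 [-0.3 -0.3 -0.8] [-0.05  0.38 -0.28  2.06  0.16  0.72  1.32]
```

View pics/p5.png

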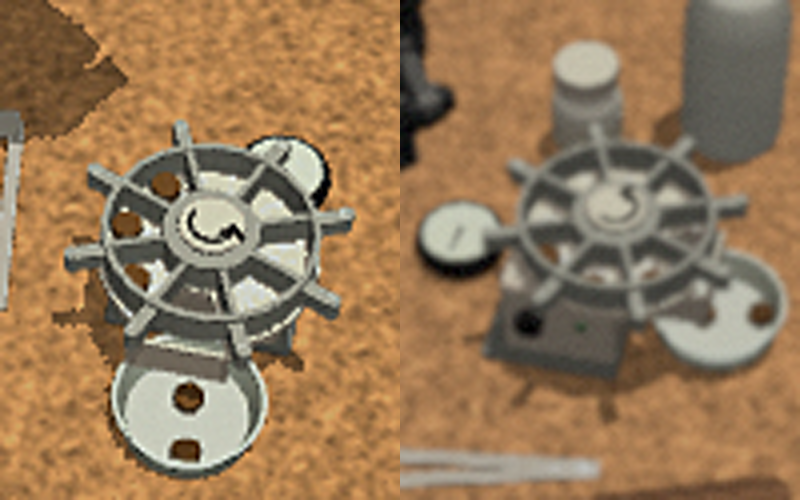

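Three tablets are left in the wheel, at (165,185), (127,222) and (135,275). The tabs are at rest angles, the dish has not moved, and two discs show in the dish at (188,398) and (184,450). The arm is clear, so I'll hand in.

```bash
python3 -c "
from h import *
print(finish_job())"
```

```text
the job is handed in; nothing more can be done
None
```

I flicked the wheel three clicks counter-clockwise with the shut fingertip, one at a time with a rest after each. I then lifted clear and handed in at about 15.7 s; no verdict was reported.

**Last checks:**
- **Wheel:** its tabs are back at rest angles and three tablets are still in it.
- **Surroundings:** the dish and the other things in the crop look unmoved. The half-log was not in the last picture. The arm is clear, with under 1 N on the tool.

**Not confirmed:**
- **Tablet 2:** only two of the three dropped tablets can be seen in the dish. It left its pocket and nudged tablet 1 by about 2 mm, so I take it to be in the dish under the spout, which hides that spot from both cameras. I did not see it directly.
- **Fingertip height:** the images put the fingertip about 12–18 mm above the reported TCP. I set the depth from the images, and the pushes worked.

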